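Re-park the egg timer carriage and clamp it

TASK

Loosen the red clamp lever on the grey carriage, push the carriage along its iron arm until its brass pointer stands over the middle of the green mark, then turn the clamp lever fully tight again so the carriage is locked there. The egg timer rides along and must stay standing in its tray, and the other things on the sill are to be left alone.

Things in the scene. Friction and masses are not known exactly. Their poses are not given: they have to be found in the camera images.
- bracket: cast-iron arm on two posts 207 mm either side of its middle. Origin on the sill under the middle; y runs along the arm, x across it from the lever side to the mark side. The bar (x -20 to +20, y -220 to +220 mm) has its top at z = 85 mm, the mark ledge (x 85 to 115 mm) is level with it; end caps reach z = 123 mm (+y) and 97 mm (-y). Fixed, stands differently each time
- carriage (a joint): position of the carriage along the bar (m), growing to the bracket's +y, stops at -0.13 and 0.13. Freed it slides against 3 N and stays where left; clamped it holds over 20 N. A grey block 70 mm long along the bar, 175 mm across it (bracket x -100 to +75 mm), from z = 85 to 115 mm; beside the bar (x -30 to +30 mm) it reaches down to z = 64 mm
- push_left (a point): point in the middle of the push area on the carriage's flat +y side face (35 mm from its centre; bracket x = -48 mm, z = 103 mm): in front of the bar, so nothing is under it down to the sill. Axes as the bracket's
- push_right (a point): the same point on the carriage's -y side face
- clamp (a joint): angle of the red clamp lever (rad): 0 = fully free (stop), 1.4 = fully tight (stop); it grows turning clockwise seen from above. It bites from about 0.56 on. The lever stays where it is left, springing back some 0.02 from the tight stop; it takes about 0.2 N m at most (some 3 to 4 N at the ball), and when free only 2 N at the ball, less than would move the freed carriage
- clamp_axis (a point): point on the lever's vertical turning axis, 20 mm above the carriage top (bracket x = -78 mm); axes as the bracket's. The red hub there is 30 mm across and 26 mm tall
- lever_ball (a point): centre of the red ball, 20 mm across, at the end of the lever: 58 mm from the turning axis, 22 mm above the carriage top; the lever arm is a 10 mm bar. Seen from above the lever points to the bracket's -x side: 0.7 rad towards -y of it when free, straight along -x at 0.7, 0.7 rad towards +y of it when fully tight. It can be pushed round at the ball from either side
- pointer_tip (a point): tip of the 3 mm wide brass pointer on the carriage's mark side, over the ledge; at the middle of the carriage's length. Axes as the bracket's
- mark_green: the green painted mark on the ledge, the goal; 14 mm wide along the arm, 31 mm across. Origin at its middle, axes as the bracket's. On either side of the carriage
- mark_yellow: a like yellow mark, not the goal; on the other side of the carriage
- timer: green enamel hourglass egg timer, 50 mm across, 90 mm tall, 0.1 kg, standing loose in the tray; origin at the centre of its foot
- tray (a point): middle of the tray on the carriage top (bracket x = 43 mm, z = 115 mm), a 56 mm square with a 5 mm lip round it
- jar_left: clear hexagonal glass jar, 52 mm across flats, 94 mm tall, black plastic cap; bystander. Loose; origin under it on the sill
- jar_right: a second such jar; bystander. Loose; origin under it on the sill
- crock_lid: brown stoneware crock lid, 136 mm across, 49 mm tall with its knob; bystander. Loose; origin under it on the sill
- honey_dipper: wooden honey dipper lying flat, 142 mm long, 28 mm across; bystander. Loose; origin under it on the sill
- egg_cup: blue egg cup, 50 mm across, 50 mm tall; bystander. Loose; origin under it on the sill
- mug: white mug, 80 mm across, 90 mm tall; bystander. Loose; origin under it on the sill
Mind the look-alikes: they are no part of the job. There is more than one size of the timer; the job needs the largest.

How it is judged:
By the outcome, as a careful person would: the job done as asked, in the order asked, and still so for the second after the job is handed in, with the robot touching nothing.
It also fails if it takes over 72 s, if anything falls off the work surface, if the arm or the gripper's body presses on something with over 40 N, if the wrist force passes 120 N, or if a joint passes its speed limit or range.

ROBOT

A 6-joint arm with a two-finger parallel gripper is mounted at the origin on the work surface. World frame = base frame: x ahead of the robot, y to its left, z up, the work surface at z = 0. Lengths are in m, angles in rad, forces in N, time in s.
With the tool pointing down it reaches from about 0.35 to 0.775 m from the base axis. Payload 7.3 kg.
Tool frame: the origin (TCP) lies on the centre line of the jaws, within the pads' length; the fingertips stand ahead of it and the grasp point (between the pads) lies 11 mm behind it (robot.nose_length is the z of the fingertips in the tool frame, in m); z points along the fingers, y is the line along which they close (so a half turn about z gives the same grasp; the last joint's range is limited). The gripper opens to 92 mm and grips with 3 to 60 N. Pads are 19 mm wide; open, the fingers measure 130 mm over their backs; the gripper's body (75 mm by 190 mm) begins 47 mm behind the grasp point.
Start: joints at [-0.146, 0.342, 1.524, -0, 1.275, -0.146], TCP at [0.525, 0, 0.235] pointing down, gripper open.
Joint ranges: [-2.53, 2.53], [-0.77, 2.02], [0.04, 2.7], [-1, 4.14], [0.28, 2.66], [-3.11, 3.11]. Speed limits (rad/s): [2.57, 2.57, 3.14, 3.14, 3.14, 3.14].

INTERFACE

Orientations are given as [roll, pitch, yaw] about the fixed x, y, z axes, in that order (R = Rz(yaw) Ry(pitch) Rx(roll)).
In Python, from cell import robot, cams gives the robot as it stands. The module is installed in compiled form; this text tells all that it offers.
- The arm moves only by the tool carry_out, never from a script. Its argument "deltas" is a list of rows, each a list of 7 numbers: the shift along the tool's x, y, z in cm, then the turn, a rotation vector about the tool's x, y, z in rad, then the opening, from 0 (shut) to 1 (fully open). A call has exactly 8 rows; each row shifts and turns the commanded pose from where the row before left it, along the tool's axes as they then stand; what a row does not reach is not made up. A row lasts 1/12 s, in which the tool goes at most 41.7 mm and 7.16 degrees, less where a joint would pass 70% of its speed; a pose out of reach is approached as far as the arm can. A call is refused whole if a number of a shift passes 4.17 or a number of a turn 0.125, either way. A call with a gripper value outside its range is refused whole. The fingers move at their own pace and stop on an object; "force" is the grip in N (left out, the last holds). Time passes only in rows, so rows that do not move let the fingers close, or fill a call up. It gives the time, the measured TCP pose, the force, the opening and the grip force at its end, in the units of the state.
- robot.observe(): the state, without advancing time (a new reading comes with each control period).
- cams.read_camera(name): name is "scene" or "side" or "wrist"; returns a dict with "image" (384x512x3 uint8, blue, green, red), "depth" (384x512 float32, m along the optical axis (not along the pixel's ray), 0 where there is no reading), "fx", "fy", "cx", "cy" (pixels), "world_to_cam" (4x4, takes a point from world to camera coordinates). Camera axes: x right, y up, looking along -z (the intrinsics and any distortion apply to the point x, -y, -z); pixel columns grow to the right and rows downward; lengths in m; the calibration is good to about 2 mm. A picture is of the moment at which its call begins.
- robot.hand_in(): hands the job in; it is judged then, once.
The state is a dict: "time": time; "qpos": joint angles; "qvel": joint speeds; "joint_efforts": joint torques, N m; "tool_pos": TCP position; "tool_rot": TCP orientation; "contact_force": force on the tool from outside, world axes, zero at the start; "torque": the same for the moment, N m; "opening": finger opening in m; "grip_force": force on a finger pad.
Only numpy, scipy, OpenCV 4.12 (cv2) and the standard library are available. Lean on these libraries where they do the work, as an engineer would, in place of code of your own. Each camera call takes 0.05 s, during which the arm holds its last target. There are 200 camera calls.

## Working session

There is one attempt and no reset: what is moved stays moved. The work goes in short steps, Python scripts to look and compute and a tool call to move; the robot and the scene stay as the last step left them, time stands still between calls to the robot, and variables do not carry over. Pictures are saved under pics/ and viewed, at most 10 in all, crops included, and the job is handed in when it is done.

Besides the shell and the picture viewer there is one more tool, called as name(argument=value, ...), one argument or row to a line, values as JSON. carry_out: Moves the arm, as the interface text tells. Its arguments: {"type":"object","properties":{"deltas":{"type":"array","items":{"type":"array","items":{"type":"number"}}},"force":{"type":"number"}},"required":["deltas"]}

```bash
mkdir -p pics
cat > h.py <<'E'
import numpy as np, cv2
from cell import robot, cams
def shot(n):
    c=cams.read_camera(n); c['n']=n; return c
def w2c(c): return np.array(c['world_to_cam'])
def pts(c):
    h,w=c['depth'].shape; u,v=np.meshgrid(np.arange(w),np.arange(h)); d=c['depth']
    p=np.stack([(u-c['cx'])/c['fx']*d,-(v-c['cy'])/c['fy']*d,-d,np.ones_like(d)],-1)
    return (p@np.linalg.inv(w2c(c)).T)[...,:3]
def ray(c,u,v,z):
    M=np.linalg.inv(w2c(c)); o=M[:3,3]
    d=M[:3,:3]@np.array([(u-c['cx'])/c['fx'],-(v-c['cy'])/c['fy'],-1])
    return o+d*(z-o[2])/d[2]
def proj(c,p):
    q=w2c(c)@np.append(p,1); return c['cx']+c['fx']*q[0]/-q[2], c['cy']-c['fy']*q[1]/-q[2]
E
python3 - <<'E'
from h import *
for n in("scene","side","wrist"):
    c=shot(n); cv2.imwrite(f"pics/{n}0.png",c['image']); np.savez(f"{n}0.npz",**c)
    print(n,c['fx'],c['cx'],c['cy'],[k for k in c],np.linalg.inv(w2c(c))[:3].round(3).tolist())
print(robot.observe(), robot.nose_length)
E
```

```text
scene 467.2164903496235 252.58275587555525 194.19709564353485 ['image', 'depth', 'fx', 'fy', 'cx', 'cy', 'world_to_cam', 'n'] [[0.759, -0.542, 0.361, 1.082], [0.651, 0.641, -0.406, -0.526], [-0.011, 0.544, 0.839, 1.202]]
side 387.88270464745204 261.6986680754868 186.61104316734492 ['image', 'depth', 'fx', 'fy', 'cx', 'cy', 'world_to_cam', 'n'] [[0.723, 0.351, -0.595, -0.078], [-0.691, 0.344, -0.636, -0.739], [-0.019, 0.871, 0.491, 0.679]]
wrist 339.36869135674397 259.4214985246842 191.4223727917782 ['image', 'depth', 'fx', 'fy', 'cx', 'cy', 'world_to_cam', 'n'] [[1.0, -0.001, 0.001, 0.525], [0.001, 0.96, 0.28, 0.075], [-0.001, -0.28, 0.96, 0.384]]
{'time': 0.15, 'qpos': array([-1.46023214e-01,  3.42604535e-01,  1.52474237e+00, -1.85392582e-06,
        1.27540634e+00, -1.45957033e-01]), 'qvel': array([-0.00132464, -0.001504  , -0.00279735, -0.00056695, -0.00012096,
       -0.00139906]), 'joint_efforts': array([ 7.52666965e-04, -4.31470585e+01, -2.44352603e+01,  7.18239485e-02,
        5.38185902e-02, -1.32920518e-04]), 'tool_pos': array([5.24727417e-01, 4.96042710e-05, 2.34202158e-01]), 'tool_rot': array([-3.14044414e+00, -1.67041960e-04,  1.57073059e+00]), 'contact_force': array([-0.89634047, -0.98746921,  0.26331404]), 'torque': array([ 0.01333657,  0.04369149, -0.01678515]), 'grip_force': 0.0, 'opening': 0.09131267482274931} 0.008
```

View pics/scene0.png

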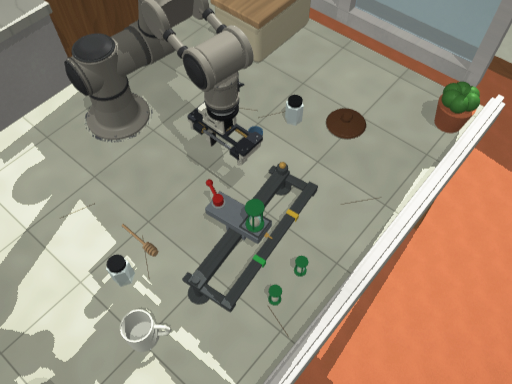

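View pics/side0.png

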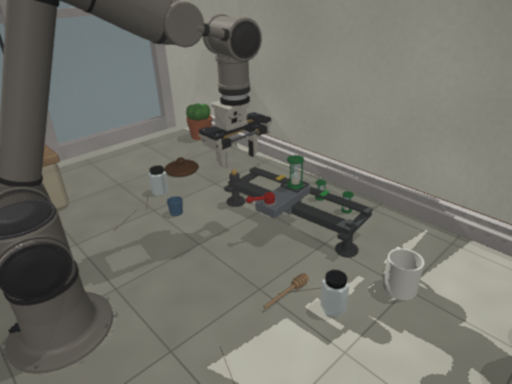

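The scene view shows the green mark at (260,261), the yellow mark at (293,215), and the lever's ball at (210,184) with its hub at (218,201). The large timer on the tray is at (255,210). The small look-alikes are at (301,266) and (275,295). The lever is tight, with the ball towards +y.

```bash
cat >> h.py <<'E'
def blob(c,kind):
    h=cv2.cvtColor(c['image'],cv2.COLOR_BGR2HSV).astype(int); H,S,V=h[...,0],h[...,1],h[...,2]
    m={'red':((H<6)|(H>174))&(S>170)&(V>90),'green':(H>50)&(H<75)&(S>140)&(V>60),'yellow':(H>19)&(H<30)&(S>170)&(V>120),'blue':(H>100)&(H<125)&(S>120)}[kind]
    n,l,s,ce=cv2.connectedComponentsWithStats(m.astype(np.uint8),connectivity=8)
    return [(ce[i],s[i],l==i) for i in range(1,n) if s[i][4]>12]
E
python3 - <<'E'
from h import *
for n in("scene","side","wrist"):
    c=dict(np.load(n+"0.npz"))
    P=pts(c)
    for k in('red','green','yellow','blue'):
        for ce,s,m in blob(c,k):
            q=P[m]; q=q[c['depth'][m]>0]
            print(n,k,ce.round(1),s[2:].tolist(),'z85',ray(c,*ce,.0855)[:2].round(4),'z137',ray(c,*ce,.137)[:2].round(4),'med',np.median(q,0).round(3) if len(q) else None)
E
```

```text
scene red [215.  194.4] [17, 26, 154] z85 [ 0.5197 -0.055 ] z137 [ 0.5456 -0.0767] med [ 0.555 -0.078  0.14 ]
scene green [254.4 213. ] [19, 33, 393] z85 [ 0.6454 -0.0291] z137 [ 0.6655 -0.052 ] med [ 0.684 -0.072  0.203]
scene green [259.3 259.8] [13, 12, 73] z85 [ 0.7473 -0.1286] z137 [ 0.7628 -0.147 ] med [ 0.748 -0.129  0.087]
scene green [300.8 264.1] [13, 20, 147] z85 [ 0.8372 -0.0683] z137 [ 0.8485 -0.0894] med [ 0.829 -0.054  0.061]
scene green [274.7 293.3] [13, 20, 167] z85 [ 0.8357 -0.1738] z137 [ 0.8471 -0.1901] med [ 0.828 -0.162  0.061]
scene yellow [292.4 214.1] [11, 11, 54] z85 [0.7278 0.0362] z137 [0.7442 0.0103] med [0.73  0.035 0.087]
side red [263.7 197.8] [27, 10, 115] z85 [ 0.5986 -0.0226] z137 [ 0.5399 -0.0847] med [ 0.548 -0.086  0.138]
side green [324. 193.] [7, 5, 17] z85 [ 0.7456 -0.1318] z137 [ 0.6742 -0.1844] med [ 0.743 -0.134  0.087]
side green [348.1 194.4] [7, 4, 22] z85 [ 0.7894 -0.1879] z137 [ 0.7142 -0.2357] med [ 0.823 -0.166  0.062]
wrist red [239.  264.3] [35, 14, 283] z85 [ 0.5045 -0.0859] z137 [ 0.508  -0.0581] med [ 0.508 -0.055  0.142]
wrist
[... 277 characters left out ...]
 z137 [ 0.6556 -0.0501] med [ 0.664 -0.057  0.123]
wrist yellow [383.6  11.6] [24, 25, 496] z85 [0.6227 0.137 ] z137 [0.6058 0.1264] med [0.611 0.13  0.121]
wrist yellow [491.3 140.3] [41, 20, 634] z85 [0.7276 0.0352] z137 [0.6926 0.0422] med [0.726 0.036 0.088]
wrist yellow [ 69.5 265.4] [15, 19, 71] z85 [ 0.3384 -0.0874] z137 [ 0.3706 -0.0593] med [0.477 0.034 0.307]
wrist yellow [ 62.1 302.3] [9, 25, 81] z85 [ 0.3245 -0.1289] z137 [ 0.359  -0.0937] med [0.477 0.027 0.313]
wrist yellow [455.8 304.5] [11, 25, 91] z85 [ 0.7235 -0.1308] z137 [ 0.6892 -0.0952] med [0.572 0.026 0.312]
wrist yellow [391.2 336.7] [268, 14, 2392] z85 [ 0.6624 -0.1698] z137 [ 0.6386 -0.1275] med [0.556 0.022 0.319]
```

View pics/wrist0.png

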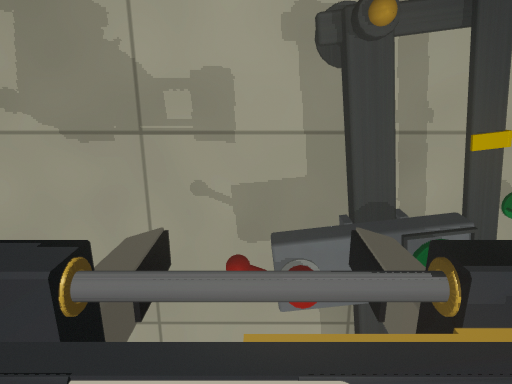

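The wrist view shows the ball at (238,264) and the hub at (302,290). Both are partly hidden by the open gripper. The brass end cap at (383,10) marks the +y end, so the bracket is yawed about +0.117 rad. I'll shut the gripper and turn the tool so that its y axis lies along the bracket.

carry_out(
  deltas=[
    [0,0,0,0,0,-0.105,0],
    [0,0,0,0,0,-0.105,0],
    [0,0,0,0,0,-0.105,0],
    [0,0,0,0,0,-0.105,0],
    [0,0,0,0,0,-0.105,0],
    [0,0,0,0,0,-0.105,0],
    [0,0,0,0,0,-0.105,0],
    [0,0,0,0,0,-0.105,0],
  ],
)

```text
time: 0.82
tool_pos: [0.5248, 0.0, 0.2344]
tool_rot: [-3.141, -0.0, 2.416]
contact_force: [-0.3, 0.5, -0.2]
opening: 0.0431
grip_force: 0.0
```

carry_out(
  deltas=[
    [0,0,0,0,0,-0.105,0],
    [0,0,0,0,0,-0.105,0],
    [0,0,0,0,0,-0.105,0],
    [0,0,0,0,0,-0.105,0],
    [0,0,0,0,0,-0.105,0],
    [0,0,0,0,0,-0.105,0],
    [0,0,0,0,0,-0.105,0],
    [0,0,0,0,0,-0.105,0],
  ],
)

```text
time: 1.48
tool_pos: [0.5248, 0.0001, 0.2344]
tool_rot: [3.141, -0.001, -3.027]
contact_force: [-0.1, 0.1, 0.3]
opening: 0.0007
grip_force: 0.0
```

```bash
cat >> h.py <<'E'
YAW=0.1165; ORG=np.array([0.7376,-0.0465])  # midway between marks on ledge (bracket x=+.100)
bx=np.array([np.cos(YAW),np.sin(YAW)]); by=np.array([-np.sin(YAW),np.cos(YAW)])
def B(p): d=np.array(p)[...,:2]-ORG; return np.stack([d@bx+.1,d@by],-1)
def st():
    o=robot.observe(); print('t',round(o['time'],2),'B',(B(o['tool_pos'])*1e3).round(1),'z',round(o['tool_pos'][2]*1e3,1),'rot',o['tool_rot'].round(3),'F',o['contact_force'].round(1),'op',round(o['opening'],3))
E
python3 - <<'E'
from h import *
st()
for n in("scene","side","wrist"):
    c=shot(n); cv2.imwrite(f"pics/{n}1.png",c['image']); np.savez(n+"1.npz",**c); P=pts(c)
    for k in('red','green','yellow'):
        for ce,s,m in blob(c,k):
            q=P[m]; q=q[c['depth'][m]>0]
            print(n,k,ce.round(1),s.tolist(),'z85',(B(ray(c,*ce,.0855))*1e3).round(1),'z137',(B(ray(c,*ce,.137))*1e3).round(1),'z',np.median(q[:,2]).round(3))
E
```

```text
t 1.48 B [-105.9   71. ] z 234.4 rot [ 3.141e+00 -1.000e-03 -3.027e+00] F [-0.1  0.1  0.3] op 0.001
scene red [215.  194.3] [206, 180, 17, 26, 155] z85 [-117.7   17.1] z137 [-94.5  -7.5] z 0.141
scene green [254.4 213.1] [245, 199, 19, 33, 394] z85 [10.6 27.7] z137 [28.   2.6] z 0.203
scene green [259.3 259.8] [253, 255, 13, 12, 73] z85 [100.1 -82.7] z137 [ 113.3 -102.7] z 0.086
scene green [300.8 264.1] [295, 256, 13, 20, 147] z85 [196.4 -33.2] z137 [205.1 -55.5] z 0.062
scene green [274.7 293.3] [269, 285, 13, 20, 167] z85 [ 182.7 -137.9] z137 [ 192.  -155.3] z 0.061
scene yellow [292.4 214.1] [287, 210, 11, 11, 55] z85 [99.9 83.2] z137 [113.2  55.5] z 0.087
side red [263.7 197.9] [247, 193, 27, 10, 116] z85 [-35.3  39.7] z137 [-100.8  -15.1] z 0.137
side green [323.9 192.9] [321, 191, 7, 5, 16] z85 [ 98.2 -85.3] z137 [  21.2 -129.3] z 0.087
side green [348.  194.4] [345, 193, 7, 4, 24] z85 [ 134.7 -146.2] z137 [  54.5 -184.9] z 0.062
wrist red [161.4 202.4] [131, 152, 64, 93, 2086] z85 [-84.5 -20.1] z137 [-101.3   -4.4] z 0.141
wrist yellow [267.9 274.2] [266, 268, 4, 13, 35] z85 [-9.4 78.6] z137 [-39.1  77.3] z 0.31
wrist yellow [250.4 283.2] [250, 279, 2, 10, 14] z85 [ 0.5 61.2] z137 [-30.9  62.9] z 0.312
wrist yellow [267.9 300.3] [267, 290, 3, 21, 50] z85 [20.1 78.6] z137 [-14.7  77.3] z 0.313
wrist yellow [394.8 303.8] [391, 303, 10, 3, 25] z85 [ 25.  207.5] z137 [-10.6 184. ] z 0.122
```

View pics/wrist1.png

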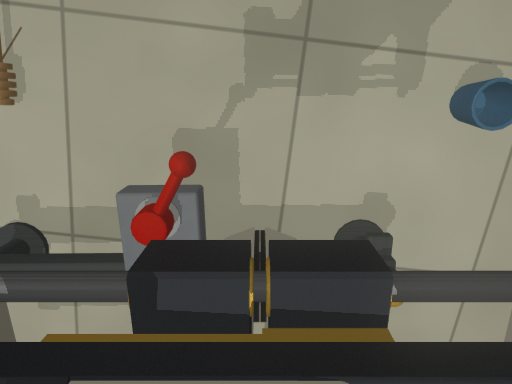

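The wrist view shows the lever clearly: ball at (182,164), hub top at (153,225), and the carriage's -x face between columns 118 and 205. The lever points to -x and +y, so it is tight.

Run:
```python
from h import *
c=dict(np.load("wrist1.npz"))
for nm,u,v,z in[('ball',182,164,.137),('hub',152,225,.141),('edgeL',119,192,.115),('edgeR',204,187,.115),('edgeR2',205,235,.115),('edgeL2',124,240,.115)]:
    print(nm,(B(ray(c,u,v,z))*1e3).round(1))
```

```text
ball [-131.1   13.5]
hub [-84.3 -12. ]
edgeL [-103.3  -45.4]
edgeR [-107.2   25.1]
edgeR2 [-64.5  23.8]
edgeL2 [-60.2 -46.3]
```

carry_out(
  deltas=[
    [1,0,1.3,0,0,0,0],
    [1,-0.4,1.3,0,0,0,0],
    [1,-0.5,1.3,0,0,0,0],
    [0.2,-0.5,1.3,0,0,0,0],
    [0,0,1.3,0,0,0,0],
    [0,0,1.3,0,0,0,0],
    [0,0,1.3,0,0,0,0],
    [0,0,1.3,0,0,0,0],
  ],
)

```text
time: 2.3
tool_pos: [0.4947, -0.0174, 0.1301]
tool_rot: [3.142, 0.0, -3.036]
contact_force: [0.4, 0.5, -1.0]
opening: 0.0007
grip_force: 0.0
```

carry_out(
  deltas=[
    [0,-0.7,0,0,0,0,0],
    [0,-0.7,0,0,0,0,0],
    [0,-0.4,0,0,0,0,0],
    [0,-0.4,0,0,0,0,0],
    [0.1,-0.4,0,0,0,0,0],
    [0.1,-0.4,0,0,0,0,0],
    [0.1,-0.4,0,0,0,0,0],
    [0.1,-0.4,0,0,0,0,0],
  ],
)

```text
time: 2.97
tool_pos: [0.4948, -0.056, 0.131]
tool_rot: [-3.142, 0.0, -3.033]
contact_force: [-2.5, 1.9, 0.7]
opening: 0.0004
grip_force: 1.3
```

```bash
cat >> h.py <<'E'
def rep(tag,names=("wrist","scene","side")):
    st()
    for n in names:
        c=shot(n); cv2.imwrite(f"pics/{n}{tag}.png",c['image']); np.savez(f"{n}{tag}.npz",**c)
        for k in('red','green','yellow'):
            for ce,s,m in blob(c,k):
                if k=='red' or n!='wrist': print(n,k,ce.round(1),s.tolist(),'z85',(B(ray(c,*ce,.0855))*1e3).round(1),'z137',(B(ray(c,*ce,.137))*1e3).round(1))
E
python3 -c "
from h import *
rep('2')"
```

```text
t 2.97 B [-142.2   18.8] z 131.0 rot [-3.142  0.    -3.033] F [-2.5  1.9  0.7] op 0.0
scene red [213.6 196.1] [200, 185, 23, 21, 149] z85 [-117.3    9.9] z137 [-94.1 -14.3]
scene green [254.4 213.2] [245, 199, 19, 33, 393] z85 [10.7 27.5] z137 [28.1  2.4]
scene green [259.5 259.9] [253, 255, 13, 12, 74] z85 [100.5 -82.7] z137 [ 113.7 -102.7]
scene green [300.8 264.1] [295, 256, 13, 20, 147] z85 [196.4 -33.2] z137 [205.1 -55.5]
scene green [274.7 293.3] [269, 285, 13, 20, 166] z85 [ 182.6 -137.8] z137 [ 191.9 -155.3]
scene yellow [292.4 214.1] [287, 210, 11, 11, 54] z85 [99.9 83.3] z137 [113.1  55.6]
side red [269.6 198.9] [264, 195, 10, 8, 51] z85 [-29.4  22.3] z137 [-95.4 -31.1]
side red [254.6 202.9] [252, 201, 8, 5, 22] z85 [-73.3  42.9] z137 [-135.5  -12.2]
side green [324. 193.] [321, 191, 7, 5, 15] z85 [ 98.  -85.7] z137 [  21.  -129.6]
side green [347.9 194.4] [345, 193, 7, 4, 22] z85 [ 134.7 -146.1] z137 [  54.4 -184.8]
```

View pics/wrist2.png

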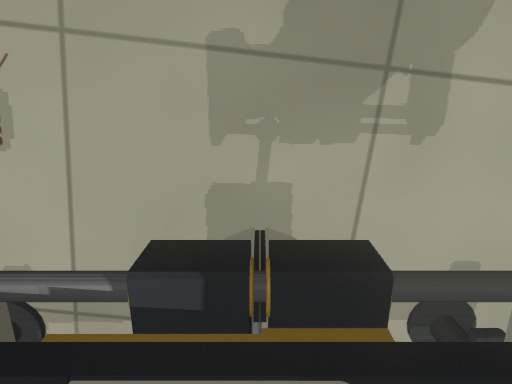

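The wrist view is blocked by the fingers. The scene red blob confirms the lever is following, and contact at y = 19 matches the ball near mid-swing.

carry_out(
  deltas=[
    [0,-0.5,0,0,0,0,0],
    [0,-0.5,0,0,0,0,0],
    [0,-0.5,0,0,0,0,0],
    [-0.1,-0.5,0,0,0,0,0],
    [-0.1,-0.5,0,0,0,0,0],
    [-0.2,-0.4,0,0,0,0,0],
    [-0.2,-0.4,0,0,0,0,0],
    [0,-0.2,0,0,0,0,0],
  ],
)

```text
time: 3.78
tool_pos: [0.5056, -0.0904, 0.1308]
tool_rot: [-3.141, 0.001, -3.033]
contact_force: [0.7, 3.8, -0.1]
opening: 0.0003
grip_force: 1.6
```

```bash
python3 -c "
from h import *
rep('3',('scene','side'))
a=cv2.imread('pics/scene3.png')[150:310,170:330]; b=cv2.imread('pics/side3.png')[130:270,200:380]
cv2.imwrite('pics/c3.png',np.hstack([cv2.resize(a,(400,400),interpolation=2),cv2.resize(b,(400,400),interpolation=2)]))"
```

```text
t 3.78 B [-135.6  -16.6] z 130.8 rot [-3.141e+00  1.000e-03 -3.033e+00] F [ 0.7  3.8 -0.1] op 0.0
scene red [211.8 198.7] [194, 194, 29, 12, 150] z85 [-116.4    0.2] z137 [-93.2 -23.7]
scene green [254.4 213.1] [245, 199, 19, 33, 391] z85 [10.5 27.6] z137 [27.8  2.5]
scene green [259.3 259.8] [253, 255, 13, 12, 73] z85 [100.1 -82.7] z137 [ 113.3 -102.7]
scene green [300.8 264.1] [295, 256, 13, 20, 148] z85 [196.3 -33.3] z137 [205.1 -55.6]
scene green [274.6 293.3] [269, 285, 13, 20, 167] z85 [ 182.6 -137.9] z137 [ 192.  -155.4]
scene yellow [292.3 214. ] [287, 210, 11, 11, 53] z85 [99.6 83.4] z137 [112.8  55.8]
side red [266.6 202.8] [264, 197, 6, 12, 42] z85 [-51.4  15.7] z137 [-115.5  -37.1]
side green [324. 193.] [321, 191, 7, 5, 15] z85 [ 98.  -85.7] z137 [  21.  -129.6]
side green [347.7 194.3] [344, 193, 8, 4, 23] z85 [ 134.4 -145.6] z137 [  54.2 -184.4]
```

View pics/c3.png

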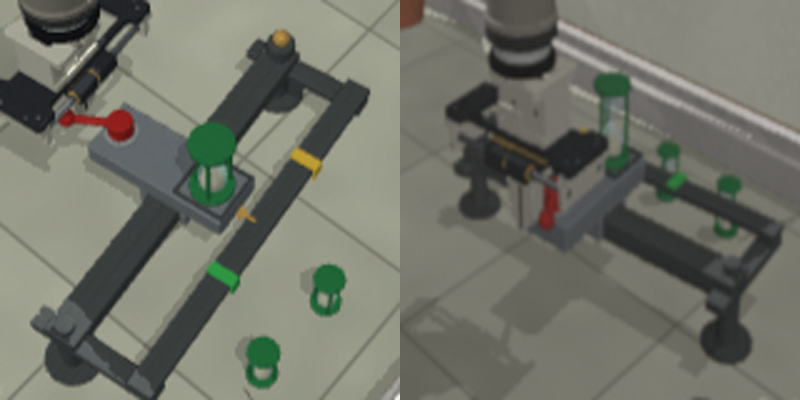

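The crop shows the lever swung past the middle to the free side: ball at (65,118) and hub at (120,125) in the left half. The carriage has not moved, and the pointer tip is at (250,217). Next I go round to the carriage's +y face.

carry_out(
  deltas=[
    [0,1,0,0,0,0,0],
    [0,2,0,0,0,0,0],
    [0,2,0,0,0,0,0],
    [0,2,0,0,0,0,0],
    [0,0.5,0,0,0,0,0],
    [-1,0,0,0,0,0,0],
    [-2,0,0,0,0,0,0],
    [-2,0,0,0,0,0,0],
  ],
)

```text
time: 4.55
tool_pos: [0.5468, -0.0094, 0.1312]
tool_rot: [-3.141, 0.001, -3.032]
contact_force: [0.9, -1.2, -0.1]
opening: 0.0006
grip_force: 0.0
```

carry_out(
  deltas=[
    [-2,0,0,0,0,0,0],
    [-1.6,0,0,0,0,0,0],
    [0,0,0.6,0,0,0,0],
    [0,0,0.6,0,0,0,0],
    [0,0,0.6,0,0,0,0],
    [0,0,0,0,0,0,0],
    [0,0,0,0,0,0,0],
    [0,0,0,0,0,0,0],
  ],
)

```text
time: 5.22
tool_pos: [0.5816, -0.0059, 0.1129]
tool_rot: [-3.142, -0.0, -3.033]
contact_force: [-0.4, 0.4, 0.7]
opening: 0.0005
grip_force: 0.0
```

```bash
cat >> h.py <<'E'
def ptr(c):
    "brass pointer: orange-ish blobs near ledge"
    h=cv2.cvtColor(c['image'],cv2.COLOR_BGR2HSV).astype(int); H,S,V=h[...,0],h[...,1],h[...,2]
    m=((H>10)&(H<25)&(S>90)&(V>80)).astype(np.uint8)
    n,l,s,ce=cv2.connectedComponentsWithStats(m)
    for i in range(1,n):
        b=B(ray(c,*ce[i],.09))*1e3
        if s[i][4]>3 and 50<b[0]<125 and abs(b[1])<150: print('brass',c['n'],ce[i].round(1),s[i].tolist(),'z90',b.round(1), 'V',h[l==i].mean(0).round())
E
python3 -c "
from h import *
rep('4',('scene','wrist'))
ptr(shot('scene')); ptr(shot('side'))"
```

```text
t 5.22 B [-50.3  58.5] z 112.9 rot [-3.142 -0.    -3.033] F [-0.4  0.4  0.7] op 0.001
scene red [209.6 199.2] [194, 194, 29, 12, 124] z85 [-120.4   -4.7] z137 [-97.  -28.3]
scene green [254.4 213.1] [245, 199, 19, 33, 391] z85 [10.5 27.7] z137 [27.8  2.6]
scene green [259.3 259.8] [253, 255, 13, 12, 73] z85 [100.1 -82.7] z137 [ 113.3 -102.7]
scene green [300.8 264.1] [295, 256, 13, 20, 147] z85 [196.4 -33.2] z137 [205.1 -55.5]
scene green [274.7 293.3] [269, 285, 13, 20, 167] z85 [ 182.7 -137.9] z137 [ 192.  -155.3]
scene yellow [292.4 214.1] [287, 210, 11, 11, 54] z85 [99.9 83.3] z137 [113.1  55.6]
wrist red [ 62.8 189.5] [0, 72, 126, 177, 8120] z85 [-75.8 -48.5] z137 [-90.4 -17.4]
brass scene [292.3 213.8] [286, 209, 13, 13, 75] z90 [100.4  81.5] V [ 23. 173. 165.]
brass scene [267.3 235.4] [264, 232, 9, 7, 27] z90 [ 79.7 -13. ] V [ 20. 129. 141.]
brass side [256.8 174.2] [256, 173, 3, 4, 5] z90 [ 61.2 148.3] V [ 19. 104.  82.]
```

carry_out(
  deltas=[
    [0,-0.7,0,0,0,0,0],
    [0,-0.5,0,0,0,0,0],
    [0,-0.2,0,0,0,0,0],
    [0,-0.3,0,0,0,0,0],
    [0,-0.3,0,0,0,0,0],
    [0,-0.4,0,0,0,0,0],
    [0,-0.4,0,0,0,0,0],
    [0,-0.4,0,0,0,0,0],
  ],
)

```text
time: 6.08
tool_pos: [0.5855, -0.0374, 0.1127]
tool_rot: [3.141, 0.0, -3.032]
contact_force: [-1.1, 3.3, 0.7]
opening: 0.0006
grip_force: 1.4
```

carry_out(
  deltas=[
    [0,-0.4,0,0,0,0,0],
    [0,-0.4,0,0,0,0,0],
    [0,-0.4,0,0,0,0,0],
    [0,-0.4,0,0,0,0,0],
    [0,-0.4,0,0,0,0,0],
    [0,-0.4,0,0,0,0,0],
    [0,-0.3,0,0,0,0,0],
    [0,-0.2,0,0,0,0,0],
  ],
)

```text
time: 6.75
tool_pos: [0.5889, -0.067, 0.1128]
tool_rot: [-3.141, 0.001, -3.033]
contact_force: [0.7, 3.4, 1.2]
opening: 0.0001
grip_force: 1.4
```

```bash
python3 -c "
from h import *
rep('5',('scene','side'))
ptr(shot('scene')); ptr(shot('side'))"
```

```text
t 6.75 B [-50.1  -3.1] z 112.8 rot [-3.141e+00  1.000e-03 -3.033e+00] F [0.7 3.4 1.2] op 0.0
scene red [188.9 206.4] [185, 204, 10, 6, 39] z85 [-154.6  -55.9] z137 [-129.7  -77.1]
scene green [246.4 223.6] [237, 209, 19, 33, 398] z85 [ 10.8 -12.1] z137 [ 28.1 -35.4]
scene green [259.3 259.8] [253, 255, 13, 12, 73] z85 [100.1 -82.7] z137 [ 113.3 -102.7]
scene green [300.8 264.1] [295, 256, 13, 20, 147] z85 [196.4 -33.2] z137 [205.1 -55.5]
scene green [274.7 293.4] [269, 285, 13, 20, 167] z85 [ 182.7 -137.9] z137 [ 192.1 -155.4]
scene yellow [292.4 214.1] [287, 210, 11, 11, 55] z85 [99.9 83.2] z137 [113.2  55.5]
side red [279.1 204.5] [275, 198, 9, 16, 87] z85 [-36.8 -18.8] z137 [-102.2  -68.6]
side green [310.4 162.5] [308, 161, 6, 4, 17] z85 [249.1  62.9] z137 [158.9   6. ]
side green [324.1 192.9] [322, 191, 6, 5, 15] z85 [ 99.  -85.6] z137 [  21.8 -129.5]
side green [347.7 194.4] [344, 193, 8, 4, 26] z85 [ 134.1 -145.5] z137 [  53.9 -184.3]
brass scene [292.5 213.9] [286, 209, 13, 13, 77] z90 [100.9  81.4] V [ 23. 172. 165.]
brass scene [259.7 245.9] [256, 243, 9, 7, 26] z90 [ 79.8 -50.4] V [ 20. 131. 143.]
brass side [263.5 172. ] [260, 171, 8, 3, 10] z90 [ 86.8 140.8] V [ 20. 114.  84.]
```

carry_out(
  deltas=[
    [0,-0.3,0,0,0,0,0],
    [0,-0.4,0,0,0,0,0],
    [0,-0.4,0,0,0,0,0],
    [0,-0.4,0,0,0,0,0],
    [0,-0.4,0,0,0,0,0],
    [0,-0.4,0,0,0,0,0],
    [0,-0.3,0,0,0,0,0],
    [0,-0.1,0,0,0,0,0],
  ],
)

```text
time: 7.62
tool_pos: [0.5917, -0.094, 0.1127]
tool_rot: [-3.141, 0.0, -3.033]
contact_force: [0.7, 3.0, 0.7]
opening: 0.0003
grip_force: 1.3
```

```bash
python3 -c "
from h import *
rep('6',('scene',))
c=shot('scene');ptr(c)
cv2.imwrite('pics/c6.png',cv2.resize(c['image'][190:290,190:310],(720,600),interpolation=2))"
```

```text
t 7.62 B [-50.5 -30.3] z 112.7 rot [-3.141  0.    -3.033] F [0.7 3.  0.7] op 0.0
scene red [182.5 213.6] [179, 211, 9, 6, 41] z85 [-155.   -84.3] z137 [-130.  -104.2]
scene green [240.1 231.3] [230, 217, 21, 33, 416] z85 [ 10.2 -41.3] z137 [ 27.5 -63.3]
scene green [259.7 260.2] [253, 256, 13, 11, 66] z85 [101.5 -83.3] z137 [ 114.7 -103.3]
scene green [300.8 264.1] [295, 256, 13, 20, 147] z85 [196.4 -33.2] z137 [205.1 -55.5]
scene green [274.7 293.3] [269, 285, 13, 20, 167] z85 [ 182.7 -137.9] z137 [ 192.  -155.3]
scene yellow [292.3 214. ] [287, 210, 11, 11, 53] z85 [99.6 83.4] z137 [112.8  55.8]
brass scene [292.4 213.8] [286, 209, 13, 13, 77] z90 [100.6  81.5] V [ 23. 172. 164.]
brass scene [253.7 253.3] [251, 251, 8, 6, 22] z90 [ 78.7 -77.1] V [ 20. 133. 145.]
```

View pics/c6.png

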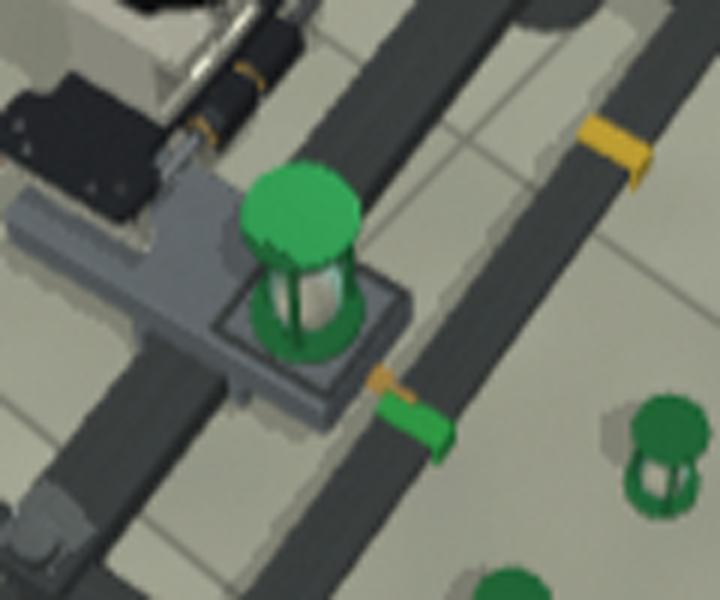

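The crop shows the pointer (base (380,378), tip (413,400)) almost at the green mark, whose left end is at (385,400). About 5 mm remains. I'll back off, rise and look with the wrist camera from close by.

carry_out(
  deltas=[
    [0,1,0,0,0,0,0],
    [0,2,0,0,0,0,0],
    [0,0,-1,0,0,0,0],
    [0,0,-3,0,0,0,0],
    [0,0,-4,0,0,0,0],
    [0,0,-4,0,0,0,0],
    [0,0,-3,0,0,0,0],
    [0,0,-1,0,0,0.1,0],
  ],
)

```text
time: 8.38
tool_pos: [0.5899, -0.0639, 0.2793]
tool_rot: [-3.138, 0.009, -3.132]
contact_force: [0.7, -0.0, 0.5]
opening: 0.0004
grip_force: 0.0
```

carry_out(
  deltas=[
    [0,0,0,0,0,0.12,0],
    [0,0,0,0,0,0.12,0],
    [0,0,0,0,0,0.12,0],
    [0,0,0,0,0,0.12,0],
    [0,0,0,0,0,0.12,0],
    [0,0,0,0,0,0.12,0],
    [0,0,0,0,0,0.12,0],
    [0,0,0,0,0,0.12,0],
  ],
)

```text
time: 9.05
tool_pos: [0.5882, -0.0635, 0.2733]
tool_rot: [-3.141, 0.001, 2.185]
contact_force: [-0.6, -0.3, -0.3]
opening: 0.0004
grip_force: 0.0
```

carry_out(
  deltas=[
    [0,0,0,0,0,0.12,0],
    [0,0,0,0,0,0.12,0],
    [0,0,0,0,0,0.12,0],
    [0,0,0,0,0,0.12,0],
    [-2,2,0,0,0,0,0],
    [-3,3,0,0,0,0,0],
    [-4,3,0,0,0,0,0],
    [-3.5,3,0,0,0,0,0],
  ],
)

```text
time: 9.72
tool_pos: [0.7056, -0.1636, 0.2741]
tool_rot: [3.141, 0.001, 1.712]
contact_force: [1.0, -0.9, 0.3]
opening: 0.0005
grip_force: 0.0
```

carry_out(
  deltas=[
    [0,0,0,0,0,0,0],
    [0,0,0,0,0,0,0],
    [0,0,0,0,0,0,0],
    [0,0,0,0,0,0,0],
    [0,0,0,0,0,0,0],
    [0,0,0,0,0,0,0],
    [0,0,0,0,0,0,0],
    [0,0,0,0,0,0,0],
  ],
)

```text
time: 10.38
tool_pos: [0.7046, -0.1621, 0.2738]
tool_rot: [3.141, 0.001, 1.711]
contact_force: [-0.0, -0.6, -1.2]
opening: 0.0003
grip_force: 0.0
```

```bash
python3 -c "
from h import *
rep('7',('wrist',))
c=shot('wrist');ptr(c)
for k in('green','yellow'):
  for ce,s,m in blob(c,k): print(k,ce.round(1),s.tolist(),(B(ray(c,*ce,.0855))*1e3).round(1))
"
```

```text
t 10.38 B [  53.8 -111. ] z 273.8 rot [3.141e+00 1.000e-03 1.711e+00] F [-0.  -0.6 -1.2] op 0.0
wrist red [ 85. 152.] [33, 124, 93, 61, 2037] z85 [-121.5  -97.5] z137 [-95.2 -88. ]
brass wrist [287.4 138.9] [281, 133, 22, 13, 145] z90 [ 80.4 -78.9] V [ 22. 172. 166.]
green [391.4  75.4] [363, 58, 50, 34, 1127] [176.  -17.4]
green [239.9 159.1] [203, 116, 75, 81, 3661] [  33.8 -100.9]
green [306.9 145. ] [289, 136, 34, 16, 414] [100.6 -85.1]
green [351.5 164.2] [342, 155, 26, 25, 192] [ 146.9 -103.4]
green [369.6 178.5] [355, 164, 30, 30, 698] [ 167.1 -117.8]
yellow [288.3 139. ] [282, 134, 21, 11, 115] [ 81.7 -79.6]
yellow [251.2 266. ] [250, 258, 4, 18, 40] [  47.4 -220.8]
yellow [267.1 264.3] [266, 258, 3, 14, 35] [  65.  -218.2]
yellow [251.  304.3] [250, 292, 3, 24, 63] [  48.  -269.7]
yellow [267.7 311.2] [267, 307, 3, 9, 16] [  67.5 -278.5]
yellow [234.8 336.3] [41, 329, 351, 13, 3326] [  29.7 -314. ]
```

View pics/wrist7.png

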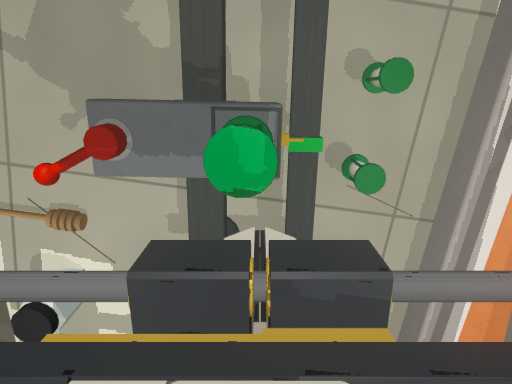

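The wrist view shows the pointer at about (288–303,139), on the upper part of the green mark (289–322, 136–151). The lever is on the free side, ball at (47,174). The timer is standing in its tray.

```bash
python3 -c "
from h import *
c=dict(np.load('wrist7.npz'))
h=cv2.cvtColor(c['image'],cv2.COLOR_BGR2HSV).astype(int)
P=pts(c)
for u in range(286,324,3):
  H=h[128:158,u,0];S=h[128:158,u,1];V=h[128:158,u,2]
  g=np.where((H>45)&(H<80)&(S>120))[0]+128; y=np.where((H>12)&(H<35)&(S>110))[0]+128
  def f(r,z): return (len(r),r.min(),r.max(),(B(ray(c,u,r.mean(),z))*1e3).round(1).tolist(), np.median(P[r,u,2]).round(4)) if len(r) else None
  print(u,'G',f(g,.0855),'Y',f(y,.09))
"
```

```text
286 G None Y (13, np.int64(133), np.int64(145), [79.1, -78.9], np.float64(0.0919))
289 G (10, np.int64(142), np.int64(151), [82.8, -86.9], np.float64(0.0878)) Y (7, np.int64(134), np.int64(140), [81.9, -76.9], np.float64(0.0919))
292 G (11, np.int64(137), np.int64(151), [85.8, -86.0], np.float64(0.088)) Y (3, np.int64(138), np.int64(140), [85.0, -78.8], np.float64(0.0922))
295 G (11, np.int64(137), np.int64(151), [88.8, -85.9], np.float64(0.0876)) Y (4, np.int64(138), np.int64(141), [87.9, -79.2], np.float64(0.0912))
298 G (11, np.int64(137), np.int64(151), [91.8, -85.8], np.float64(0.0876)) Y (4, np.int64(138), np.int64(141), [90.9, -79.1], np.float64(0.0924))
301 G (10, np.int64(142), np.int64(151), [94.8, -86.6], np.float64(0.0877)) Y (4, np.int64(138), np.int64(141), [93.8, -79.1], np.float64(0.0916))
304 G (15, np.int64(137), np.int64(151), [97.6, -84.1], np.float64(0.0876)) Y None
307 G (15, np.int64(137), np.int64(151), [100.6, -84.0], np.float64(0.0879)) Y None
310 G (15, np.int64(137), np.int64(151), [103.6, -83.9], np.float64(0.0877)) Y None
313 G (14, np.int64(138), np.int64(151), [106.6, -84.3], np.float64(0.0875)) Y None
316 G (14, np.int64(138), np.int64(151), [109.6, -84.3], np.float64(0.0878)) Y None
319 G (15, np.int64(137), np.int64(151), [112.6, -83.7], np.float64(0.0876)) Y None
322 G (10, np.int64(138), np.int64(148), [115.5, -82.2], np.float64(0.0877)) Y None
```

The remaining gap is 4.9 mm: pointer at -79.1, mark at -84.0. Contact last ended at tool y = -30.3, so the push must end at -35.2.

carry_out(
  deltas=[
    [2,-2,0,0,0,0,0],
    [3,-3,0,0,0,0,0],
    [3.5,-3,0,0,0,0,0],
    [2.6,-2.4,0,0,0,0,0],
    [0,0,0,0,0,-0.12,0],
    [0,0,0,0,0,-0.12,0],
    [0,0,0,0,0,-0.12,0],
    [0,0,0,0,0,-0.12,0],
  ],
)

```text
time: 11.15
tool_pos: [0.5901, -0.0703, 0.2732]
tool_rot: [3.141, 0.001, 2.197]
contact_force: [1.0, 0.3, 0.5]
opening: 0.0001
grip_force: 0.0
```

carry_out(
  deltas=[
    [0,0,0,0,0,-0.12,0],
    [0,0,0,0,0,-0.12,0],
    [0,0,0,0,0,-0.12,0],
    [0,0,0,0,0,-0.12,0],
    [0,0,0,0,0,-0.12,0],
    [0,0,0,0,0,-0.12,0],
    [0,0,0,0,0,-0.12,0],
    [0,0,0,0,0,-0.12,0],
  ],
)

```text
time: 11.82
tool_pos: [0.5902, -0.0706, 0.2728]
tool_rot: [-3.142, 0.0, -3.126]
contact_force: [-0.6, -0.9, 0.3]
opening: 0.0004
grip_force: 0.0
```

carry_out(
  deltas=[
    [0,0,0,0,0,-0.105,0],
    [0,0,0,0,0,0,0],
    [0,0,0,0,0,0,0],
    [0,0,0,0,0,0,0],
    [0,0,0,0,0,0,0],
    [0,0,0,0,0,0,0],
    [0,0,0,0,0,0,0],
    [0,0,0,0,0,0,0],
  ],
)

```text
time: 12.48
tool_pos: [0.5903, -0.0706, 0.2727]
tool_rot: [3.142, 0.0, -3.028]
contact_force: [-0.7, -0.5, -0.2]
opening: -0.0
grip_force: 0.0
```

```bash
python3 -c "
from h import *
st()"
```

```text
t 12.48 B [-49.1  -6.8] z 272.7 rot [ 3.142  0.    -3.028] F [-0.7 -0.5 -0.2] op -0.0
```

carry_out(
  deltas=[
    [0.1,0,2,0,0,0,0],
    [0,0,3,0,0,0,0],
    [0,0,3,0,0,0,0],
    [0,0,3,0,0,0,0],
    [0,0,3,0,0,0,0],
    [0,0,1.5,0,0,0,0],
    [0,0,0.5,0,0,0,0],
    [0,0,0,0,0,0,0],
  ],
)

```text
time: 13.15
tool_pos: [0.5888, -0.0706, 0.1115]
tool_rot: [3.141, -0.002, -3.028]
contact_force: [-1.2, 0.4, 0.2]
opening: 0.0005
grip_force: 0.0
```

carry_out(
  deltas=[
    [0,-0.6,0,0,0,0,0],
    [0,-0.8,0,0,0,0,0],
    [0,-0.6,0,0,0,0,0],
    [0,-0.2,0,0,0,0,0],
    [0,-0.2,0,0,0,0,0],
    [0,-0.1,0,0,0,0,0],
    [0,0,0,0,0,0,0],
    [0,0,0,0,0,0,0],
  ],
)

```text
time: 13.82
tool_pos: [0.5926, -0.0955, 0.1134]
tool_rot: [-3.141, 0.001, -3.027]
contact_force: [0.6, 0.4, 4.4]
opening: 0.0005
grip_force: 1.9
```

```bash
python3 -c "
from h import *
st()
c=shot('scene');ptr(c);st()"
```

```text
t 13.82 B [-49.7 -31.9] z 113.4 rot [-3.141e+00  1.000e-03 -3.027e+00] F [0.6 0.4 4.4] op 0.001
brass scene [292.4 213.9] [286, 209, 13, 13, 76] z90 [100.7  81.4] V [ 23. 172. 165.]
brass scene [253.6 253.3] [251, 251, 8, 6, 23] z90 [ 78.5 -77.5] V [ 20. 133. 146.]
t 13.87 B [-49.7 -31.8] z 113.4 rot [-3.141e+00  1.000e-03 -3.027e+00] F [0.6 1.5 4. ] op 0.0
```

carry_out(
  deltas=[
    [0,0,-0.2,0,0,0,0],
    [0,0,-0.1,0,0,0,0],
    [0,-0.1,0,0,0,0,0],
    [0,-0.1,0,0,0,0,0],
    [0,-0.1,0,0,0,0,0],
    [0,-0.05,0,0,0,0,0],
    [0,0,0,0,0,0,0],
    [0,0,0,0,0,0,0],
  ],
)

```text
time: 14.53
tool_pos: [0.5924, -0.0988, 0.1155]
tool_rot: [3.141, -0.0, -3.027]
contact_force: [-1.0, 1.9, 0.8]
opening: 0.0006
grip_force: 1.0
```

```bash
python3 -c "
from h import *
st()
c=shot('scene');ptr(c);st()"
```

```text
t 14.53 B [-50.3 -35.1] z 115.5 rot [ 3.141 -0.    -3.027] F [-1.   1.9  0.8] op 0.001
brass scene [292.3 213.8] [286, 209, 13, 13, 75] z90 [100.4  81.5] V [ 23. 173. 166.]
brass scene [252.6 253.3] [250, 251, 6, 5, 20] z90 [ 76.2 -78.8] V [ 20. 133. 147.]
t 14.58 B [-50.3 -35.1] z 115.6 rot [ 3.141 -0.    -3.027] F [-0.4  2.6 -0.5] op 0.0
```

The push ended at -35.1 as wanted. Now round to the -y side of the ball to tighten.

carry_out(
  deltas=[
    [0,0.5,0,0,0,0,0],
    [0,1.5,0,0,0,0,0],
    [0,0,-3,0,0,0,0],
    [0,0,-4,0,0,0,0],
    [0,0,-3,0,0,0,0],
    [3,0,0,0,0,0,0],
    [3,0,0,0,0,0,0],
    [2.8,0,0,0,0,0,0],
  ],
)

```text
time: 15.25
tool_pos: [0.5017, -0.0883, 0.2162]
tool_rot: [-3.141, 0.001, -3.026]
contact_force: [0.0, -0.1, -0.7]
opening: 0.0008
grip_force: 0.0
```

carry_out(
  deltas=[
    [0,-3,0,0,0,0,0],
    [0,-4,0,0,0,0,0],
    [0,-4,0,0,0,0,0],
    [0,-3,0,0,0,0,0],
    [0,-1,0,0,0,0,0],
    [0,0,0,0,0,0,0],
    [0,0,0,0,0,0,0],
    [0,0,0,0,0,0,0],
  ],
)

```text
time: 15.92
tool_pos: [0.5199, -0.2363, 0.2157]
tool_rot: [3.141, -0.0, -3.026]
contact_force: [0.2, -0.5, -0.7]
opening: 0.0004
grip_force: 0.0
```

```bash
python3 -c "
from h import *
rep('8',('wrist',))
c=shot('wrist');P=pts(c)
for ce,s,m in blob(c,'red'):
  d=cv2.distanceTransform(m.astype(np.uint8),2,5); t=np.argwhere(m)
  r0=t[:,0].min(); print('top row',r0, 'ball guess', (B(ray(c,t[t[:,0]<r0+10][:,1].mean(),r0+10,.137))*1e3).round(1))
q=P[:230]; ok=(c['depth'][:230]>0)&(q[...,2]>.03)&(q[...,2]<.13); b=B(q[ok])*1e3; f=(b[:,0]<-150); print(len(b[f]), b[f].min(0) if f.any() else '', b[f].max(0) if f.any() else '')
"
```

```text
t 15.92 B [-138.3 -163.2] z 215.7 rot [ 3.141 -0.    -3.026] F [ 0.2 -0.5 -0.7] op 0.0
wrist red [337.3 218.4] [321, 200, 35, 40, 812] z85 [-107.7  -94.8] z137 [-127.3 -107.4]
top row 200 ball guess [-133.5 -109.8]
5044 [-234.11649546 -324.15773589] [-174.37644033 -272.24322472]
```

View pics/wrist8.png

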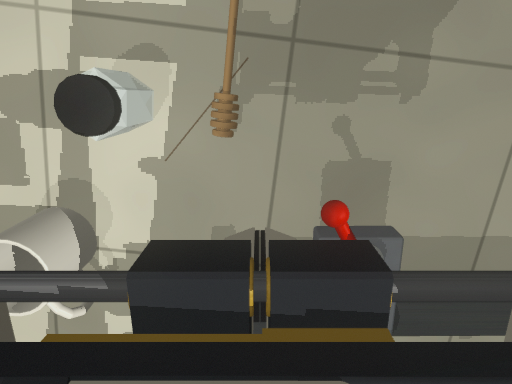

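The wrist view shows the ball at (335,213), about 23 mm clear of the finger. The jar, the dipper and the mug are out of the way. Next: descend and push.

carry_out(
  deltas=[
    [0,0,2,0,0,0,0],
    [0,0,3,0,0,0,0],
    [0,0,2.5,0,0,0,0],
    [0,0,1.1,0,0,0,0],
    [0,0.6,0,0,0,0,0],
    [0,0.8,0,0,0,0,0],
    [0,0.5,0,0,0,0,0],
    [0.1,0.4,0,0,0,0,0],
  ],
)

```text
time: 16.68
tool_pos: [0.5171, -0.2144, 0.1313]
tool_rot: [-3.14, 0.002, -3.026]
contact_force: [-0.6, 0.3, -0.2]
opening: 0.0004
grip_force: 0.0
```

carry_out(
  deltas=[
    [0.2,0.4,0,0,0,0,0],
    [0.2,0.4,0,0,0,0,0],
    [0.1,0.4,0,0,0,0,0],
    [0.1,0.4,0,0,0,0,0],
    [0,0.4,0,0,0,0,0],
    [0,0.4,0,0,0,0,0],
    [-0.1,0.4,0,0,0,0,0],
    [-0.1,0.4,0,0,0,0,0],
  ],
)

```text
time: 17.35
tool_pos: [0.5084, -0.1838, 0.1295]
tool_rot: [3.141, -0.001, -3.028]
contact_force: [-2.1, -3.7, 0.1]
opening: 0.0005
grip_force: 1.7
```

carry_out(
  deltas=[
    [-0.1,0.4,0,0,0,0,0],
    [-0.2,0.4,0,0,0,0,0],
    [-0.2,0.4,0,0,0,0,0],
    [-0.1,0.3,0,0,0,0,0],
    [-0.1,0.3,0,0,0,0,0],
    [0,0.1,0,0,0,0,0],
    [0,0,0,0,0,0,0],
    [0,0,0,0,0,0,0],
  ],
)

```text
time: 18.02
tool_pos: [0.5137, -0.164, 0.1297]
tool_rot: [3.141, 0.001, -3.027]
contact_force: [-0.5, -0.0, -0.0]
opening: 0.0002
grip_force: 0.1
```

```bash
python3 -c "
from h import *
rep('9',('scene','side'))
ptr(shot('scene'));st()"
```

```text
t 18.02 B [-136.   -90.7] z 129.7 rot [ 3.141e+00  1.000e-03 -3.027e+00] F [-0.5 -0.  -0. ] op 0.0
scene red [208.6 205.9] [194, 201, 23, 12, 129] z85 [-109.5  -23.8] z137 [-86.6 -46.5]
scene green [248.3 220.8] [239, 207, 19, 32, 397] z85 [10.2 -1.9] z137 [ 27.6 -25.6]
scene green [259.4 259.8] [253, 255, 13, 12, 73] z85 [100.2 -82.7] z137 [ 113.4 -102.7]
scene green [300.8 264.1] [295, 256, 13, 20, 147] z85 [196.4 -33.2] z137 [205.1 -55.5]
scene green [274.7 293.3] [269, 285, 13, 20, 167] z85 [ 182.7 -137.9] z137 [ 192.  -155.3]
scene yellow [292.4 214.1] [287, 210, 11, 11, 55] z85 [99.9 83.2] z137 [113.2  55.5]
side green [324.  192.9] [322, 191, 6, 5, 14] z85 [ 98.8 -85.2] z137 [  21.6 -129.2]
side green [348.  194.3] [345, 193, 7, 4, 23] z85 [ 135.1 -146.1] z137 [  54.9 -184.8]
brass scene [292.3 213.8] [286, 209, 13, 13, 74] z90 [100.2  81.4] V [ 23. 173. 165.]
brass scene [262.2 243.2] [259, 240, 8, 7, 25] z90 [ 80.9 -40.1] V [ 20. 134. 143.]
t 18.17 B [-136.1  -90.9] z 129.7 rot [ 3.141  0.    -3.028] F [0.7 0.2 0.7] op 0.0
```

The carriage slid +y by about 40 mm, because the lever pushed it instead of turning. I'll measure the lever angle from the red masks.

```bash
cat >> h.py <<'E'
def lever(c,yc,show=True):
    "lever angle (rad, + towards +y) from red pixels; hub at B(-82,yc)"
    o=[]
    for ce,s,m in blob(c,'red'):
        v,u=np.nonzero(m); b=np.array([B(ray(c,a,e,.138)) for a,e in zip(u,v)])*1e3-[-80,yc]; o.append(b)
    if not o: print('no red'); return
    b=np.vstack(o); r=np.hypot(*b.T); f=b[r>40]
    print(c['n'],'far n',len(f),'rmax',r.max().round(1),'mean',f.mean(0).round(1) if len(f) else '', 'ang',np.arctan2(f[:,1].mean(),-f[:,0].mean()).round(2) if len(f) else '')
E
python3 -c "
from h import *
for t,y in(('0',-12),('3',-12),('4',-12),('9',-42)):
  for n in('scene','side'):
    try: c=dict(np.load(n+t+'.npz'))
    except Exception: continue
    c['n']=n+t; lever(c,y)
lever({**dict(np.load('wrist1.npz')),'n':'w1'},-12)
lever({**dict(np.load('wrist7.npz')),'n':'w7'},-79)
"
```

```text
scene0 far n 36 rmax 66.2 mean [-49.  25.] ang 0.47
side0 far n 31 rmax 63.2 mean [-45.8  12.8] ang 0.27
scene3 far n 35 rmax 65.9 mean [-47.  -28.1] ang -0.54
side3 far n 25 rmax 71.3 mean [-47.2 -32.3] ang -0.6
scene4 far n 36 rmax 66.9 mean [-48.3 -29. ] ang -0.54
scene9 far n 8 rmax 49.4 mean [-42. -16.] ang -0.36
no red
w1 far n 634 rmax 66.9 mean [-48.9  24. ] ang 0.46
w7 far n 542 rmax 69.4 mean [-48.5 -27.5] ang -0.52
```

The contact was at the finger's corner, since the finger sat too far out. That squeezed the ball inwards. I'll back off, look, and then push perpendicular to the lever.

carry_out(
  deltas=[
    [0,-0.6,0,0,0,0,0],
    [0,-1.2,0,0,0,0,0],
    [0,-1.2,0,0,0,0,0],
    [0,0,-2,0,0,0,0],
    [0,0,-3,0,0,0,0],
    [0,0,-3,0,0,0,0],
    [0,0,0,0,0,0,0],
    [0,0,0,0,0,0,0],
  ],
)

```text
time: 18.83
tool_pos: [0.5178, -0.1959, 0.2115]
tool_rot: [-3.139, 0.004, -3.028]
contact_force: [-0.1, 0.1, 0.4]
opening: -0.0001
grip_force: 0.0
```

```bash
python3 -c "
from h import *
rep('10',('wrist','scene','side'))
c=shot('scene');ptr(c);lever(c,-44);c=shot('side');lever(c,-44); c=shot('wrist');lever(c,-44)
print(robot.observe()['qpos'].round(2))"
```

```text
t 18.83 B [-135.7 -122.9] z 211.5 rot [-3.139  0.004 -3.028] F [-0.1  0.1  0.4] op -0.0
wrist red [347.3 213.7] [331, 193, 32, 47, 890] z85 [-110.4  -47.7] z137 [-129.4  -61.7]
scene red [205.1 205. ] [188, 199, 29, 14, 160] z85 [-119.5  -27. ] z137 [-96.1 -49.6]
scene green [248.3 220.7] [239, 207, 19, 32, 397] z85 [10.3 -1.8] z137 [ 27.6 -25.5]
scene green [259.4 259.9] [253, 255, 13, 12, 72] z85 [100.3 -82.8] z137 [ 113.5 -102.8]
scene green [300.8 264.1] [295, 256, 13, 20, 147] z85 [196.4 -33.2] z137 [205.1 -55.5]
scene green [274.7 293.4] [269, 285, 13, 20, 168] z85 [ 182.7 -138. ] z137 [ 192.1 -155.4]
scene yellow [292.4 214.1] [287, 210, 11, 11, 56] z85 [100.   83.3] z137 [113.2  55.7]
side red [275.5 202.8] [269, 196, 13, 17, 106] z85 [-36.   -4.9] z137 [-101.5  -55.9]
side green [323.9 193.1] [321, 191, 7, 5, 18] z85 [ 97.3 -85.8] z137 [  20.3 -129.7]
side green [347.7 194.4] [344, 193, 8, 4, 23] z85 [ 134.  -145.9] z137 [  53.8 -184.6]
brass scene [292.3 213.8] [286, 209, 13, 13, 75] z90 [100.4  81.5] V [ 23. 173. 164.]
brass scene [262.2 243.2] [259, 240, 8, 7, 25] z90 [ 80.9 -40.1] V [ 20. 134. 142.]
scene far n 38 rmax 66.5 mean [-53.1 -18. ] ang -0.33
side far n 27 rmax 71.6 mean [-52.3 -22. ] ang -0.4
wrist far n 777 rmax 68.6 mean [-52.3 -19.2] ang -0.35
[-0.5   0.41  1.49  0.    1.24 -2.18]
```

carry_out(
  deltas=[
    [0.2,0,3,0,0,0,0],
    [0,0,3,0,0,0,0],
    [0,0.4,2.2,0,0,0,0],
    [0,0.8,0,0,0,0,0],
    [0,0.8,0,0,0,0,0],
    [0,0.7,0,0,0,0,0],
    [0,0.2,0,0,0,0,0],
    [0,0.1,0,0,0,0,0],
  ],
)

```text
time: 19.8
tool_pos: [0.5124, -0.1642, 0.1294]
tool_rot: [-3.14, 0.003, -3.026]
contact_force: [0.7, -0.7, 0.3]
opening: 0.0004
grip_force: 0.0
```

carry_out(
  deltas=[
    [0,0.1,0,0,0,0,0],
    [0,0.1,0,0,0,0,0],
    [0,0.1,0,0,0,0,0],
    [0,0.1,0,0,0,0,0],
    [0,0.1,0,0,0,0,0],
    [0,0.1,0,0,0,0,0],
    [0,0.1,0,0,0,0,0],
    [0,0.1,0,0,0,0,0],
  ],
)

```text
time: 20.47
tool_pos: [0.5104, -0.1567, 0.1276]
tool_rot: [3.141, -0.0, -3.027]
contact_force: [-1.7, -3.9, 1.9]
opening: 0.0003
grip_force: 1.6
```

```bash
python3 -c "
from h import *
st(); c=shot('scene');ptr(c);lever(c,-44);c=shot('side');lever(c,-44)"
```

```text
t 20.47 B [-138.4  -83.1] z 127.6 rot [ 3.141 -0.    -3.027] F [-1.7 -3.9  1.9] op 0.0
brass scene [292.4 213.8] [286, 209, 13, 13, 77] z90 [100.6  81.5] V [ 23. 171. 163.]
brass scene [262.6 242.2] [259, 239, 9, 7, 26] z90 [ 80.3 -37. ] V [ 20. 131. 140.]
scene far n 8 rmax 48.8 mean [-43.7  -8. ] ang -0.18
no red
```

The ball push still drags the carriage a few mm because friction at the ball adds to the load. A cleaner way is to grip the round hub itself and turn the tool about its axis, which applies a pure couple. First I look at the hub from above.

carry_out(
  deltas=[
    [0,-1,0,0,0,0,0],
    [0,-2,0,0,0,0,0],
    [0,0,-3,0,0,0,0],
    [0,0,-4,0,0,0,0],
    [0,0,-3.5,0,0,0,0.6],
    [-2.5,2.5,0,0,0,0,0.6],
    [-3,3,0,0,0,0,0.6],
    [-2.3,2,0,0,0,0,0.6],
  ],
)

```text
time: 21.23
tool_pos: [0.584, -0.1021, 0.2336]
tool_rot: [3.141, 0.002, -3.028]
contact_force: [0.1, -0.3, -0.5]
opening: 0.0222
grip_force: 0.0
```

carry_out(
  deltas=[
    [0,0,0,0,0,0,0.6],
    [0,0,0,0,0,0,0.6],
    [0,0,0,0,0,0,0.6],
    [0,0,0,0,0,0,0.6],
    [0,0,0,0,0,0,0.6],
    [0,0,0,0,0,0,0.6],
    [0,0,0,0,0,0,0.6],
    [0,0,0,0,0,0,0.6],
  ],
)

```text
time: 21.9
tool_pos: [0.5823, -0.1042, 0.2329]
tool_rot: [-3.142, 0.0, -3.028]
contact_force: [0.0, -0.8, 0.4]
opening: 0.0553
grip_force: 0.0
```

```bash
cat >> h.py <<'E'
def hub(c):
    "hub top centre and ball centre: largest inscribed circles of the red mask"
    m=sum(b[2] for b in blob(c,'red')).astype(np.uint8); d=cv2.distanceTransform(m,cv2.DIST_L2,5)
    _,r,_,p=cv2.minMaxLoc(d); hb=(B(ray(c,*p,.141))*1e3).round(1); print(c['n'],'hub px',p,round(r,1),hb,'expected r',round(15*c['fx']/1e3/abs((w2c(c)@np.append(ray(c,*p,.141),1))[2]),1))
    yy,xx=np.nonzero(m); far=np.hypot(xx-p[0],yy-p[1]); d2=d.copy(); d2[np.hypot(*np.meshgrid(np.arange(512)-p[0],np.arange(384)-p[1]))<far.max()*.62]=0
    _,r,_,q=cv2.minMaxLoc(d2); bb=(B(ray(c,*q,.137))*1e3).round(1); e=bb-hb; print(' ball px',q,round(r,1),bb,'len',np.hypot(*e).round(1),'ang',np.arctan2(e[1],-e[0]).round(3))
E
python3 -c "
from h import *
rep('11',('wrist',)); c=shot('wrist'); hub(c); ptr(shot('scene'))
hub({**dict(np.load('wrist1.npz')),'n':'w1'}); hub({**dict(np.load('wrist7.npz')),'n':'w7'})"
```

```text
t 21.9 B [-60.9 -39.2] z 232.9 rot [-3.142  0.    -3.028] F [ 0.  -0.8  0.4] op 0.055
wrist red [250.5 142. ] [222, 79, 57, 112, 2410] z85 [-95.  -47.2] z137 [-102.3  -45.8]
wrist hub px (259, 170) 19.0 [-82.4 -39.6] expected r 20.6
 ball px (233, 91) 11.2 [-137.6  -57.5] len 58.0 ang -0.314
brass scene [292.3 213.8] [286, 209, 13, 13, 76] z90 [100.4  81.4] V [ 23. 172. 165.]
brass scene [262.7 242.2] [259, 239, 9, 7, 27] z90 [ 80.4 -36.9] V [ 20. 132. 140.]
w1 hub px (148, 225) 15.6 [-84.4 -15. ] expected r 19.5
 ball px (181, 164) 12.2 [-131.1   12.7] len 54.3 ang 0.535
w7 hub px (103, 142) 17.6 [-77.1 -78.6] expected r 18.0
 ball px (46, 174) 11.0 [-131.2 -108.2] len 61.7 ang -0.501
```

The hub is right below at B(-82.4,-39.6) and the lever is at -0.31 rad, which is clamp ≈ 0.39 (still free). Next: centre over it, pre-turn the tool by -0.5, descend and grip.

carry_out(
  deltas=[
    [1.1,0,0,0,0,0,0.6],
    [1.05,0,0,0,0,0,0.6],
    [0,0,0,0,0,-0.12,0.6],
    [0,0,0,0,0,-0.12,0.6],
    [0,0,0,0,0,-0.12,0.6],
    [0,0,0,0,0,-0.12,0.6],
    [0,0,2,0,0,0,0.6],
    [0,0,2,0,0,0,0.6],
  ],
)

```text
time: 22.72
tool_pos: [0.562, -0.1064, 0.1935]
tool_rot: [-3.139, 0.002, -2.547]
contact_force: [0.6, 0.3, -0.4]
opening: 0.0547
grip_force: 0.0
```

carry_out(
  deltas=[
    [0,0,2,0,0,0,0.6],
    [0,0,2,0,0,0,0.6],
    [0,0,1.5,0,0,0,0.6],
    [0,0,0.7,0,0,0,0.6],
    [0,0,0.3,0,0,0,0.6],
    [0,0,0,0,0,0,0.6],
    [0,0,0,0,0,0,0.6],
    [0,0,0,0,0,0,0.6],
  ],
)

```text
time: 23.38
tool_pos: [0.5618, -0.1064, 0.1289]
tool_rot: [-3.14, 0.001, -2.547]
contact_force: [-0.4, 0.6, 0.7]
opening: 0.055
grip_force: 0.0
```

```bash
python3 -c "
from h import *
st(); hub(shot('scene')); ptr(shot('scene'))"
```

```text
t 23.38 B [-81.5 -39. ] z 128.9 rot [-3.140e+00  1.000e-03 -2.547e+00] F [-0.4  0.6  0.7] op 0.055
scene hub px (191, 198) 2.0 [-139.5  -54.7] expected r 5.6
 ball px (191, 201) 1.4 [-135.6  -60.5] len 7.0 ang -2.163
brass scene [292.3 213.8] [286, 209, 13, 13, 75] z90 [100.4  81.5] V [ 23. 173. 165.]
brass scene [262.7 242.2] [259, 239, 9, 7, 27] z90 [ 80.4 -36.9] V [ 20. 133. 139.]
```

carry_out(
  deltas=[
    [0,0,0,0,0,0,0.3],
    [0,0,0,0,0,0,0.25],
    [0,0,0,0,0,0,0.2],
    [0,0,0,0,0,0,0.2],
    [0,0,0,0,0,0,0.2],
    [0,0,0,0,0,0,0.2],
    [0,0,0,0,0,0,0.2],
    [0,0,0,0,0,0,0.2],
  ],
  force=40,
)

```text
time: 24.15
tool_pos: [0.5615, -0.1063, 0.1279]
tool_rot: [-3.141, 0.001, -2.547]
contact_force: [2.0, -0.6, 0.6]
opening: 0.029
grip_force: 40.0
```

```bash
python3 -c "
from h import *
st(); ptr(shot('scene')); o=robot.observe(); print(o['torque'].round(2),o['grip_force'])"
```

```text
t 24.15 B [-81.8 -39. ] z 127.9 rot [-3.141e+00  1.000e-03 -2.547e+00] F [ 2.  -0.6  0.6] op 0.029
brass scene [292.3 213.8] [286, 209, 13, 13, 75] z90 [100.4  81.5] V [ 23. 173. 165.]
brass scene [262.7 242. ] [259, 239, 9, 7, 25] z90 [ 80.2 -36.4] V [ 20. 132. 141.]
[ 0.02 -0.38  0.05] 39.99999225139618
```

Hub gripped (29 mm, 40 N) and the carriage undisturbed. Now I carry the carriage along -y while holding it by the hub.

carry_out(
  deltas=[
    [0.09,-0.18,0,0,0,0,0.2],
    [0.18,-0.355,0,0,0,0,0.2],
    [0.18,-0.355,0,0,0,0,0.2],
    [0.19,-0.355,0,0,0,0,0.2],
    [0.18,-0.355,0,0,0,0,0.2],
    [0.18,-0.355,0,0,0,0,0.2],
    [0.19,-0.355,0,0,0,0,0.2],
    [0.18,-0.355,0,0,0,0,0.2],
  ],
)

```text
time: 24.87
tool_pos: [0.5651, -0.1363, 0.1278]
tool_rot: [-3.141, 0.001, -2.548]
contact_force: [3.2, 4.1, 1.6]
opening: 0.0293
grip_force: 40.0
```

```bash
python3 -c "
from h import *
st(); ptr(shot('scene')); o=robot.observe(); print(o['torque'].round(2),o['grip_force'])"
```

```text
t 24.87 B [-81.8 -69.2] z 127.8 rot [-3.141e+00  1.000e-03 -2.548e+00] F [3.2 4.1 1.6] op 0.029
brass scene [292.3 213.9] [286, 209, 13, 13, 76] z90 [100.5  81.2] V [ 23. 172. 164.]
brass scene [256.5 250.3] [253, 247, 9, 7, 27] z90 [ 79.9 -65.9] V [ 20. 132. 141.]
[ 0.53 -0.68  0.09] 40.000478625297546
```

carry_out(
  deltas=[
    [0.1,-0.2,0,0,0,0,0.2],
    [0.17,-0.33,0,0,0,0,0.2],
    [0.17,-0.33,0,0,0,0,0.2],
    [0.16,-0.3,0,0,0,0,0.2],
    [0.1,-0.2,0,0,0,0,0.2],
    [0,0,0,0,0,0,0.2],
    [0,0,0,0,0,0,0.2],
    [0,0,0,0,0,0,0.2],
  ],
)

```text
time: 25.58
tool_pos: [0.567, -0.1518, 0.1279]
tool_rot: [-3.14, 0.0, -2.548]
contact_force: [4.3, -0.8, -0.1]
opening: 0.0289
grip_force: 40.0
```

```bash
python3 -c "
from h import *
st(); c=shot('scene'); ptr(c); 
cv2.imwrite('pics/c12.png',cv2.resize(c['image'][225:285,225:305],(800,600),interpolation=cv2.INTER_CUBIC))
def green(c):
  for ce,s,m in blob(c,'green'):
    if 90<B(ray(c,*ce,.0855))[0]*1e3<115: print(ce,s)
green(c)"
```

```text
t 25.58 B [-81.7 -84.7] z 127.9 rot [-3.14   0.    -2.548] F [ 4.3 -0.8 -0.1] op 0.029
brass scene [292.3 213.8] [286, 209, 13, 13, 75] z90 [100.4  81.5] V [ 23. 173. 165.]
brass scene [251.8 254.1] [250, 252, 5, 5, 16] z90 [ 75.7 -81.8] V [ 20. 136. 149.]
[260.24561404 260.71929825] [253 257  13  10  57]
```

In position by estimate. Now I turn the hub clockwise (+z of the tool) part of the way, so it bites.

carry_out(
  deltas=[
    [0,0,0,0,0,0.08,0.2],
    [0,0,0,0,0,0.08,0.2],
    [0,0,0,0,0,0.08,0.2],
    [0,0,0,0,0,0.08,0.2],
    [0,0,0,0,0,0.08,0.2],
    [0,0,0,0,0,0.08,0.2],
    [0,0,0,0,0,0.08,0.2],
    [0,0,0,0,0,0,0.2],
  ],
)

```text
time: 26.3
tool_pos: [0.5667, -0.151, 0.1279]
tool_rot: [-3.142, 0.001, -3.11]
contact_force: [4.6, 2.0, 1.7]
opening: 0.0288
grip_force: 40.0
```

```bash
python3 -c "
from h import *
st(); c=shot('scene'); ptr(c); o=robot.observe(); print(o['torque'].round(2),o['grip_force'])
for n in('scene','side'): lever(shot(n),-84)"
```

```text
t 26.3 B [-81.9 -83.9] z 127.9 rot [-3.142e+00  1.000e-03 -3.110e+00] F [4.6 2.  1.7] op 0.029
brass scene [292.3 213.8] [286, 209, 13, 13, 75] z90 [100.4  81.5] V [ 23. 173. 165.]
brass scene [251.8 254.1] [250, 252, 5, 5, 16] z90 [ 75.7 -81.8] V [ 20. 135. 150.]
[ 0.54 -0.74 -0.05] 40.00087380409241
scene far n 0 rmax 21.2 mean  ang 
side far n 26 rmax 67.0 mean [-54.    8.7] ang 0.16
```

carry_out(
  deltas=[
    [0,0,0,0,0,0.08,0.2],
    [0,0,0,0,0,0.08,0.2],
    [0,0,0,0,0,0.08,0.2],
    [0,0,0,0,0,0.08,0.2],
    [0,0,0,0,0,0.06,0.2],
    [0,0,0,0,0,0.05,0.2],
    [0,0,0,0,0,0,0.2],
    [0,0,0,0,0,0,0.2],
  ],
)

```text
time: 27.12
tool_pos: [0.5668, -0.1503, 0.1279]
tool_rot: [3.14, 0.0, 2.748]
contact_force: [4.3, 5.6, 1.8]
opening: 0.0294
grip_force: 40.0
```

```bash
python3 -c "
from h import *
st(); c=shot('scene'); ptr(c); o=robot.observe(); print(o['torque'].round(2),o['grip_force'])
for n in('scene','side'): lever(shot(n),-84)"
```

```text
t 27.12 B [-81.7 -83.3] z 127.9 rot [3.14  0.    2.748] F [4.3 5.6 1.8] op 0.029
brass scene [292.3 213.8] [286, 209, 13, 13, 75] z90 [100.4  81.5] V [ 23. 173. 166.]
brass scene [251.8 254.1] [250, 252, 5, 5, 16] z90 [ 75.7 -81.8] V [ 20. 136. 151.]
[ 0.92 -0.96  0.03] 40.00041425228119
scene far n 0 rmax 21.2 mean  ang 
side far n 27 rmax 62.4 mean [-43.3  30. ] ang 0.61
```

carry_out(
  deltas=[
    [0,0,0,0,0,0.03,0.2],
    [0,0,0,0,0,0.03,0.2],
    [0,0,0,0,0,0.02,0.2],
    [0,0,0,0,0,0,0.2],
    [0,0,0,0,0,0,0.3],
    [0,0,0,0,0,0,0.45],
    [0,0,0,0,0,0,0.6],
    [0,0,0,0,0,0,0.6],
  ],
)

```text
time: 27.93
tool_pos: [0.5656, -0.1514, 0.1272]
tool_rot: [-3.14, -0.002, 2.667]
contact_force: [-0.3, 0.1, -0.9]
opening: 0.0445
grip_force: 0.0
```

carry_out(
  deltas=[
    [0,0,0,0,0,0,0.6],
    [0,0,0,0,0,0,0.6],
    [0,0,-1.5,0,0,0,0.6],
    [0,0,-3,0,0,0,0.6],
    [0,0,-4,0,0,0,0.6],
    [0,0,-4,0,0,0,0.6],
    [0,0,-2,0,0,0,0.6],
    [0,0,0,0,0,0,0.6],
  ],
)

```text
time: 28.6
tool_pos: [0.5683, -0.1521, 0.2786]
tool_rot: [3.141, 0.01, 2.666]
contact_force: [-0.3, 0.0, -0.4]
opening: 0.0554
grip_force: 0.0
```

```bash
python3 -c "
from h import *
st(); c=shot('scene'); ptr(c); hub(c); lever(c,-84); lever(shot('side'),-84); hub(shot('wrist')); print(robot.observe()['qpos'].round(2))"
```

```text
t 28.6 B [-80.4 -85.2] z 278.6 rot [3.141 0.01  2.666] F [-0.3  0.  -0.4] op 0.055
brass scene [292.4 213.8] [286, 209, 13, 13, 77] z90 [100.6  81.5] V [ 23. 172. 165.]
brass scene [251.8 254.2] [250, 252, 5, 5, 15] z90 [ 76.  -82.1] V [ 20. 138. 154.]
scene hub px (202, 218) 5.2 [-77.  -87.8] expected r 5.7
 ball px (197, 198) 2.8 [-127.9  -44. ] len 67.2 ang 0.711
scene far n 39 rmax 68.9 mean [-42.9  36.3] ang 0.7
side far n 32 rmax 63.8 mean [-42.6  27.3] ang 0.57
wrist hub px (260, 183) 16.0 [-82.7 -83.6] expected r 17.5
 ball px (268, 117) 10.8 [-124.9  -47.4] len 55.6 ang 0.709
[-0.39  0.43  1.28 -0.    1.43 -1.49]
```

The lever reads 0.71 rad, which is the tight stop. Now I check the pointer from above.

carry_out(
  deltas=[
    [0,0,0,0,0,0.12,0],
    [0,0,0,0,0,0.12,0],
    [0,0,0,0,0,0.12,0],
    [0,0,0,0,0,0.12,0],
    [0,0,0,0,0,0.12,0],
    [0,0,0,0,0,0.12,0],
    [0,0,0,0,0,0.12,0],
    [0,0,0,0,0,0.12,0],
  ],
)

```text
time: 29.42
tool_pos: [0.5657, -0.1509, 0.2703]
tool_rot: [-3.138, -0.002, 1.7]
contact_force: [0.1, 0.7, 0.2]
opening: 0.0064
grip_force: 0.0
```

carry_out(
  deltas=[
    [-0.5,2,0,0,0,0,0],
    [-0.7,3,0,0,0,0,0],
    [-0.7,3.4,0,0,0,0,0],
    [-0.7,3,0,0,0,0,0],
    [0,2,0,0,0,0,0],
    [0,0,0,0,0,0,0],
    [0,0,0,0,0,0,0],
    [0,0,0,0,0,0,0],
  ],
)

```text
time: 30.08
tool_pos: [0.702, -0.1588, 0.2708]
tool_rot: [-3.138, -0.001, 1.706]
contact_force: [0.5, -0.3, 0.0]
opening: 0.0003
grip_force: 0.0
```

```bash
cat > pm.py <<'E'
from h import *
st(); c=shot('wrist'); cv2.imwrite('pics/wrist13.png',c['image'])
h=cv2.cvtColor(c['image'],cv2.COLOR_BGR2HSV).astype(int)
u0,v0=[int(round(x)) for x in proj(c,np.append(ORG+by*-.084,.086))]
print(u0,v0); G=[];Y=[]
for u in range(u0-22,u0+18,2):
  H,S=h[v0-18:v0+18,u,0],h[v0-18:v0+18,u,1]
  g=np.where((H>45)&(H<80)&(S>120))[0]+v0-18; y=np.where((H>12)&(H<35)&(S>110))[0]+v0-18
  f=lambda m,z:(B(ray(c,u,m,z))*1e3).round(1).tolist()
  print(u,'G',(g.min(),g.max(),f((g.min()+g.max())/2,.0875)) if len(g) else None,'Y',(y.min(),y.max(),f(y.mean(),.092)) if len(y) else None)
hub(c)
E
python3 pm.py
```

```text
t 30.08 B [  51.5 -107.4] z 270.8 rot [-3.138e+00 -1.000e-03  1.706e+00] F [ 0.5 -0.3  0. ] op 0.0
310 148
288 G None Y (np.int64(143), np.int64(154), [78.2, -83.7])
290 G None Y (np.int64(143), np.int64(154), [80.1, -83.7])
292 G (np.int64(141), np.int64(155), [82.5, -83.8]) Y (np.int64(147), np.int64(150), [82.1, -83.6])
294 G (np.int64(141), np.int64(155), [84.5, -83.8]) Y (np.int64(147), np.int64(150), [84.0, -83.6])
296 G (np.int64(141), np.int64(155), [86.4, -83.8]) Y (np.int64(147), np.int64(150), [86.0, -83.6])
298 G (np.int64(141), np.int64(155), [88.4, -83.7]) Y (np.int64(148), np.int64(150), [87.9, -84.0])
300 G (np.int64(141), np.int64(155), [90.4, -83.7]) Y (np.int64(148), np.int64(150), [89.9, -84.0])
302 G (np.int64(142), np.int64(155), [92.4, -84.1]) Y (np.int64(148), np.int64(150), [91.8, -83.9])
304 G (np.int64(142), np.int64(155), [94.3, -84.1]) Y (np.int64(148), np.int64(150), [93.8, -83.9])
306 G (np.int64(142), np.int64(155), [96.3, -84.1]) Y (np.int64(148), np.int64(148), [95.7, -82.9])
308 G (np.int64(142), np.int64(155), [98.3, -84.0]) Y None
310 G (np.int64(142), np.int64(155), [100.2, -84.0]) Y None
312 G (np.int64(142), np.int64(155), [102.2, -83.9]) Y None
314 G (np.int64(142), np.int64(155), [104.2, -83.9]) Y None
316 G (np.int64(142), np.int64(155), [106.2, -83.9]) Y None
318 G (np.int64(142), np.int64(155), [108.1, -83.8]) Y None
320 G (np.int64(142), np.int64(156), [110.1, -84.3]) Y None
322 G (np.int64(142), np.int64(155), [112.1, -83.7]) Y None
324 G (np.int64(141), np.int64(155), [114.0, -83.2]) Y None
326 G None Y None
wrist hub px (106, 153) 17.6 [-77.1 -82.8] expected r 18.0
 ball px (43, 107) 11.6 [-126.3  -46.7] len 61.0 ang 0.633
```

The pointer (y = -83.8) is in the middle of the green mark (-83.9). Last, I nudge the ball from the -y side with a few newtons to be sure the lever is at the tight stop.

carry_out(
  deltas=[
    [0,-2,0,0,0,0,0],
    [0,-3,0,0,0,0,0],
    [0.3,-3.5,0,0,0,0,0],
    [0.6,-3.5,0,0,0,0,0],
    [0.6,-3.5,0,0,0,0,0],
    [0.6,-2.5,0,0,0,0,0],
    [0,-1,0,0,0,0,0],
    [0,0,0,0,0,0,0],
  ],
)

```text
time: 30.8
tool_pos: [0.5088, -0.1635, 0.2741]
tool_rot: [3.141, 0.001, 1.704]
contact_force: [0.7, -0.1, 0.6]
opening: 0.0007
grip_force: 0.0
```

```bash
python3 -c "
from h import *
st(); hub(shot('scene')); hub(shot('wrist'))"
```

```text
t 30.8 B [-140.9  -89.6] z 274.1 rot [3.141e+00 1.000e-03 1.704e+00] F [ 0.7 -0.1  0.6] op 0.001
scene hub px (202, 218) 5.2 [-77.  -87.8] expected r 5.7
 ball px (197, 198) 2.8 [-127.9  -44. ] len 67.2 ang 0.711
wrist hub px (327, 176) 16.6 [-81.4 -82.5] expected r 17.5
 ball px (278, 134) 10.2 [-124.3  -48. ] len 55.1 ang 0.677
```

carry_out(
  deltas=[
    [0,0,2.5,0,0,0,0],
    [0,0,4,0,0,0,0],
    [0,0,4,0,0,0,0],
    [0,0,3,0,0,0,0],
    [0,0,0.9,0,0,0,0],
    [0.7,0,0,0,0,0,0],
    [0.7,0,0,0,0,0,0],
    [0.3,0,0,0,0,0,0],
  ],
)

```text
time: 31.57
tool_pos: [0.5107, -0.1461, 0.1307]
tool_rot: [3.139, 0.001, 1.706]
contact_force: [-0.5, -0.1, -0.1]
opening: 0.0003
grip_force: 0.0
```

carry_out(
  deltas=[
    [0.2,0,0,0,0,0,0],
    [0.2,0,0,0,0,0,0],
    [0.1,0,0,0,0,0,0],
    [0.1,0,0,0,0,0,0],
    [0.1,0,0,0,0,0,0],
    [0,0,0,0,0,0,0],
    [0,0,0,0,0,0,0],
    [0,0,0,0,0,0,0],
  ],
)

```text
time: 32.23
tool_pos: [0.5093, -0.1411, 0.1297]
tool_rot: [3.139, 0.003, 1.705]
contact_force: [-0.7, -4.3, 4.7]
opening: 0.0007
grip_force: 2.7
```

```bash
python3 -c "
from h import *
st()"
```

```text
t 32.23 B [-137.8  -67.4] z 129.7 rot [3.139e+00 3.000e-03 1.705e+00] F [-0.7 -4.3  4.7] op 0.001
```

carry_out(
  deltas=[
    [0.1,0,0,0,0,0,0],
    [0.1,0,0,0,0,0,0],
    [0,0,0,0,0,0,0],
    [0,0,0,0,0,0,0],
    [0,0,0,0,0,0,0],
    [0,0,0,0,0,0,0],
    [0,0,0,0,0,0,0],
    [0,0,0,0,0,0,0],
  ],
)

```text
time: 32.9
tool_pos: [0.5093, -0.1407, 0.1298]
tool_rot: [3.139, 0.005, 1.705]
contact_force: [0.6, -11.4, 3.3]
opening: 0.0002
grip_force: 5.7
```

```bash
python3 -c "
from h import *
st()"
```

```text
t 32.9 B [-137.7  -67. ] z 129.8 rot [3.139 0.005 1.705] F [  0.6 -11.4   3.3] op 0.0
```

11.4 N with only 0.4 mm of movement means it is firmly at the stop. Back off, rise and verify.

carry_out(
  deltas=[
    [-0.5,0,0,0,0,0,0],
    [-1.5,0,0,0,0,0,0],
    [0,0,-2,0,0,0,0],
    [0,0,-4,0,0,0,0],
    [0,0,-4,0,0,0,0],
    [0,0,-3.5,0,0,0,0],
    [0,3,-0.7,0,0,0,0],
    [0,4,0,0,0,0,0],
  ],
)

```text
time: 33.57
tool_pos: [0.5808, -0.1497, 0.2757]
tool_rot: [3.136, 0.003, 1.704]
contact_force: [1.4, -0.3, 0.4]
opening: -0.0
grip_force: 0.0
```

carry_out(
  deltas=[
    [-0.4,4,0,0,0,0,0],
    [-0.5,4,0,0,0,0,0],
    [-0.5,3,0,0,0,0,0],
    [-0.5,1,0,0,0,0,0],
    [0,0,0,0,0,0,0],
    [0,0,0,0,0,0,0],
    [0,0,0,0,0,0,0],
    [0,0,0,0,0,0,0],
  ],
)

```text
time: 34.23
tool_pos: [0.7009, -0.1511, 0.2714]
tool_rot: [3.142, -0.0, 1.705]
contact_force: [-0.4, 0.1, 0.7]
opening: 0.0004
grip_force: 0.0
```

```bash
python3 pm.py | awk 'NR<3||/^(296|300|304|310|316)|hub|ball/'; python3 -c "
from h import *
rep('14',('scene',))"
```

```text
t 34.23 B [ 51.3 -99.6] z 271.4 rot [ 3.142 -0.     1.705] F [-0.4  0.1  0.7] op 0.0
309 156
wrist hub px (107, 162) 17.4 [-76.9 -82.8] expected r 17.9
 ball px (45, 117) 11.6 [-125.6  -47. ] len 60.4 ang 0.634
t 34.28 B [ 51.4 -99.6] z 271.6 rot [3.141 0.    1.705] F [ 0.1 -1.3 -0.2] op 0.001
scene red [201.5 215.3] [197, 202, 11, 23, 133] z85 [-107.6  -59.3] z137 [-84.8 -80.3]
scene green [239.  235.4] [229, 222, 20, 30, 326] z85 [ 14.8 -53.3] z137 [ 31.9 -74.7]
scene green [260.1 260.7] [253, 257, 13, 10, 58] z85 [103.2 -83.6] z137 [ 116.2 -103.6]
scene green [300.8 264.1] [295, 256, 13, 20, 147] z85 [196.4 -33.2] z137 [205.1 -55.5]
scene green [274.7 293.3] [269, 285, 13, 20, 166] z85 [ 182.6 -137.8] z137 [ 191.9 -155.3]
scene yellow [292.4 214.1] [287, 210, 11, 11, 55] z85 [99.9 83.2] z137 [113.2  55.5]
```

View pics/wrist13.png

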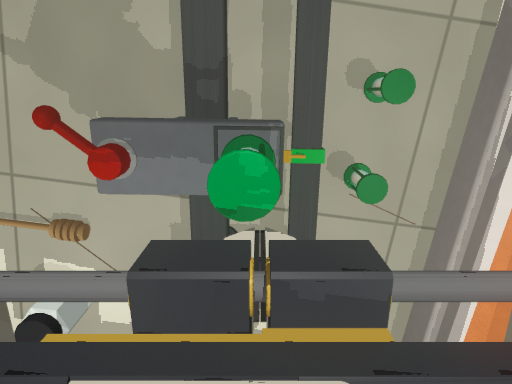

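The wrist view shows the pointer (286–306,157) centred in the green mark (292–325,156). The lever is tight on the +y side with its ball at (45,117), the timer stands in its tray, and nothing else is disturbed. The robot touches nothing, so I'm handing in.

```bash
python3 -c "
from cell import robot
print(robot.hand_in())"
```

```text
the job is handed in; nothing more can be done
None
```

The job is handed in: the pointer stands over the middle of the green mark to within about 0.3 mm, the clamp lever is at its tight stop, and the timer is still standing in its tray, though my first try at tightening dragged the carriage about 40 mm off the mark and I had to bring it back by the lever hub before locking it.

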